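# Slide the wet miniatures under the curing lamp

### The arm

A 6-joint arm with a two-finger parallel gripper is mounted at the origin on the work surface. World frame = base frame: x ahead of the robot, y to its left, z up, the work surface at z = 0. Lengths are in mm, angles in degrees, forces in N, time in s.
With the tool pointing down it reaches from about 300 to 850 mm from the base axis. Payload 4.2 kg.
Tool frame: the origin (TCP) lies at the very end of the fingers, on their centre line; the grasp point (between the pads) lies 19 mm behind it; z points along the fingers, y is the line along which they close (so a half turn about z gives the same grasp; the last joint's range is limited). The gripper opens to 91 mm and grips with 3 to 60 N. Pads are 32 mm wide; open, the fingers measure 118 mm over their backs; the gripper's body (76 mm by 178 mm) begins 60 mm behind the grasp point.
Start: joints at [-66.578, 18.312, 89.639, -0, 72.044, -1.146], TCP at [239.078, -522.958, 213.976] pointing down, gripper open.
Joint ranges: [-177.97, 177.97], [-48.28, 115.42], [12.27, 149.76], [-77.06, 257.06], [2.81, 150.46], [-146.56, 146.56]. Speed limits (degrees/s): [147.25, 147.25, 180, 180, 180, 180].

### API

Orientations are given as [roll, pitch, yaw] about the fixed x, y, z axes, in that order (R = Rz(yaw) Ry(pitch) Rx(roll)).
In Python, from workcell import env, eyes gives the robot as it stands.
- The arm moves only by the tool send_rows, never from a script. Its argument "targets" is text: rows parted by semicolons, each of 7 numbers parted by spaces: the shift along the tool's x, y, z in m, then the turn, a rotation vector about the tool's x, y, z in degrees, then the opening in per cent of the stroke, from 0 (shut) to 100 (fully open). A call has 1 to 12 rows; each row is the pose to reach, as a shift and turn from the pose commanded when the call began, along the tool's axes at that moment; what a row does not reach only later rows make up. A row lasts 1/12 s, in which the tool goes at most 41.7 mm and 7.16 degrees, less where a joint would pass 70% of its speed; a pose out of reach is approached as far as the arm can. A call with a gripper value outside its range is refused whole. The fingers move at their own pace and stop on an object; "grip_force" is the grip in N (left out, the last holds). Time passes only in rows, so rows that repeat a pose let the fingers close. It gives the time, the measured TCP pose, the force, the opening and the grip force at its end, in the units of the state.
- env.state(): the state, without advancing time (a new reading comes with each control period).
- eyes.grab_frame(name): name is "scene" or "top" or "wrist"; returns a dict with "image" (480x640x3 uint8, blue, green, red), "fovy" (degrees; the focal length in pixels is half the picture's height over the tangent of half this angle, whatever the lens; pixels are square), "cx", "cy" (the principal point, pixels), "D" ([k1, k2, p1, p2, k3] as OpenCV has them; the pictures are not rectified), "eye" and "attitude" of the camera in the world. Camera axes: x right, y up, looking along -z (the intrinsics and any distortion apply to the point x, -y, -z); pixel columns grow to the right and rows downward; lengths in mm; the calibration is good to about 2 mm. A picture is of the moment at which its call begins. There is no depth.
- env.job_done(): hands the job in; it is judged then, once.
The state is a dict: "time_s": time; "qpos": joint angles; "qvel": joint speeds; "effort": joint torques, N m; "ee_pos": TCP position; "ee_rot": TCP orientation; "force": force on the tool from outside, world axes, zero at the start; "torque": the same for the moment, N m; "gripper_width": finger opening in mm; "gripper_force": force on a finger pad.
Only numpy, scipy, OpenCV 4.12 (cv2) and the standard library are available. Lean on these libraries where they do the work, as an engineer would, in place of code of your own. Each camera call takes 0.05 s, during which the arm holds its last target. There are 200 camera calls.

### The job

Push the wooden tray with the three freshly painted figures along the mat into the low white curing lamp, until the tray is centred under it and sticks out equally at both ends; then press the button on top of the lamp and let go. Only push the tray: do not lift or tip it, do not topple or touch the wet figures, and do not let tray or figures strike the lamp. Leave everything else on the table where it is.

Things in the scene. Friction and masses are not known exactly. Their poses are not given: they have to be found in the camera images.
- tray: open wooden tray, 64 mm wide (its x) by 190 mm long (its y), loose, about 0.15 kg; floor 4 mm thick, long rims 8 mm high, upright end boards 16 mm high and 6 mm thick at both ends (y = +-95 mm to their outsides); same both ways round. Origin at the centre of its underside, on the table at z = 0. It starts to the left or the right of the lamp, off line and askew.
- lamp: white curing lamp, fixed to the table, a low straight bridge on two grey side legs: 140 mm (its x) by 100 mm (its y), 66 mm high. Its tunnel runs straight through along its y, open at both ends: 96 mm wide (x = +-48 mm) and 42 mm high; the table itself is its floor. The figures on the tray reach to 38 mm. Origin at the centre of its footprint on the table.
- lamp_button (a joint): travel of the lamp's spring push button, in m: 0 out, 0.006 fully down (about 5 N); springs back
- lamp_button_top (a point): centre of the top of the red round button (26 mm across) on the lamp's roof; moves down with the button
- figure_red: red-coated painted resin soldier, 34 mm tall, on a round black base 25 mm across, loose, 20 g; stands on the tray floor, near its middle line; origin at the centre of the base's underside, z up along the figure
- figure_blue: blue-coated painted resin soldier, 34 mm tall, on a round black base 25 mm across, loose, 20 g; stands on the tray floor, near its middle line; origin at the centre of the base's underside, z up along the figure
- figure_yellow: yellow-coated painted resin soldier, 34 mm tall, on a round black base 25 mm across, loose, 20 g; stands on the tray floor, near its middle line; origin at the centre of the base's underside, z up along the figure
- palette: white plastic palette with paint wells, 80 x 120 x 18 mm, loose, on the side of the lamp where the tray is not; leave alone; origin at the centre of its underside
- figure_grey: unpainted grey figure of the same size, standing beyond the work; leave alone; origin under its base
- dropper_orange: orange dropper bottle, 25 mm across, 73 mm tall, beyond the work; leave alone; origin under its base
- dropper_green: green dropper bottle, 25 mm across, 73 mm tall, beyond the work; leave alone; origin under its base
- paint_jar: small red paint jar, 34 mm across, 50 mm tall, beyond the work; leave alone; origin under its base
- brush: fine artist's brush, dark wooden handle, lying across on the table near the robot, 170 mm long and 8 mm thick; leave alone; origin under its middle
- nippers: sprue nippers with red and steel handles lying near the robot, about 100 mm long; leave alone; origin at the pivot, on the table
Mind the look-alikes: they are no part of the job. What is shaped like the figure_yellow but green or purple is not meant.

How it is judged (in metres and radians):
On the way, in this order (a step that is already met when the one before it is completed fails the run):
1. the tray lies centred under the lamp with the three figures upright on it (y of tray in the frame of lamp between -0.015 and 0.015 m and x of tray in the frame of lamp between -0.02 and 0.02 m and y of figure_red in the frame of lamp between -0.052 and 0.052 m and angle between each of figure_red, figure_blue, figure_yellow's own z axis and vertical below 0.12 rad and z of figure_red in the frame of tray between 0.001 and 0.008 m and x of figure_red in the frame of tray between -0.03 and 0.03 m and y of figure_blue in the frame of lamp between -0.052 and 0.052 m and z of figure_blue in the frame of tray between 0.001 and 0.008 m and x of figure_blue in the frame of tray between -0.03 and 0.03 m and y of figure_yellow in the frame of lamp between -0.052 and 0.052 m and z of figure_yellow in the frame of tray between 0.001 and 0.008 m and x of figure_yellow in the frame of tray between -0.03 and 0.03 m), for 0.2 s.
2. the lamp's button is pressed down, with the tray in place (all of step 1 and value of joint lamp_button above 0.004 m), for 0.05 s.
At the end, for the whole second after the job is handed in: The tray lies on the table, centred on the lamp to 15 mm along the tunnel and 20 mm across; the three figures stand upright (7 degrees) on its floor, within 52 mm of the lamp's centre along the tunnel; all at rest; the button was pressed by over 4 mm after that and is released (all of step 1 and linear speed of each of tray, figure_red, figure_blue, figure_yellow below 0.01 m/s and height (world z) of tray below 0.004 m and value of joint lamp_button below 0.002 m); the robot touches nothing.
It fails at once if the tray is lifted or tipped (more than 6 mm or 4 degrees) (height (world z) of tray above 0.006 m or angle between tray's own z axis and vertical above 0.07 rad).
It fails at once if a painted figure topples (tilts more than 20 degrees) (angle between any of figure_red, figure_blue, figure_yellow's own z axis and vertical above 0.35 rad).
It fails at once if the robot touches a wet figure (contact force between any of the fingers, the arm and figure_red above 0.2 N or contact force between any of the fingers, the arm and figure_blue above 0.2 N or contact force between any of the fingers, the arm and figure_yellow above 0.2 N).
It fails at once if the tray strikes the lamp (more than 5 N) or a figure strikes it (more than 0.5 N) (contact force between tray and lamp above 5 N or contact force between any of figure_red, figure_blue, figure_yellow and lamp above 0.5 N).
It fails at once if something else on the table is moved by more than 20 mm or toppled (distance of any of palette, figure_grey, dropper_orange, dropper_green, paint_jar, brush, nippers from where it was at the start of the episode above 0.02 m or angle between any of palette, figure_grey, dropper_orange, dropper_green, paint_jar's own z axis and vertical above 0.4 rad).
It also fails if it takes over 69 s, if anything falls off the work surface, if the arm or the gripper's body presses on something with over 40 N, if the wrist force passes 120 N, or if a joint passes its speed limit or range.

## Working session

There is one attempt and no reset: what is moved stays moved. The work goes in short steps, Python scripts to look and compute and a tool call to move; the robot and the scene stay as the last step left them, time stands still between calls to the robot, and variables do not carry over. Pictures are saved under pics/ and viewed, at most 10 in all, crops included, and the job is handed in when it is done.

Besides the shell and the picture viewer there is one more tool, called after "Call:" as a command line: name --argument value ..., lists and objects as JSON in quotes. send_rows: Moves the arm, as the interface text tells. Its arguments: {"type":"object","properties":{"targets":{"type":"string"},"grip_force":{"type":"number"}},"required":["targets"]}

```bash
mkdir -p pics; cat > h.py <<'E'
import numpy as np, cv2
from scipy.spatial.transform import Rotation as R
from workcell import env, eyes
def grab(n,f):
    d=eyes.grab_frame(n); cv2.imwrite(f'pics/{f}.png',d['image'])
    np.save(f'pics/{f}.npy',{k:v for k,v in d.items() if k!='image'},allow_pickle=True); return d
def load(f): return np.load(f'pics/{f}.npy',allow_pickle=True).item()
def att(d):
    a=np.array(d['attitude'],float)
    if a.shape==(3,3): return a
    return R.from_euler('xyz',a,degrees=True).as_matrix() if a.size==3 else R.from_quat(a).as_matrix()
def K(d):
    f=240/np.tan(np.radians(d['fovy'])/2); return np.array([[f,0,d['cx']],[0,f,d['cy']],[0,0,1.]])
def px2w(d,uv,z):
    p=cv2.undistortPoints(np.array(uv,float).reshape(-1,1,2),K(d),np.array(d['D'],float)).reshape(-1,2)
    v=np.c_[p[:,0],-p[:,1],-np.ones(len(p))]@att(d).T; e=np.array(d['eye'],float)
    return e+v*((np.asarray(z)-e[2])/v[:,2])[:,None]
def w2px(d,P):
    c=(np.atleast_2d(P)-np.array(d['eye'],float))@att(d); c=c*[1,-1,-1]
    return cv2.projectPoints(c,np.zeros(3),np.zeros(3),K(d),np.array(d['D'],float))[0].reshape(-1,2)
E
python3 - <<'E'
from h import *
for n in('top','scene'):
    d=grab(n,n+'0'); print({k:v for k,v in d.items() if k!='image'})
print(env.state())
E
```

```text
{'fovy': 49.975935638810704, 'cx': 321.42473357032725, 'cy': 242.50675906045845, 'D': array([-0.04193649,  0.        ,  0.        ,  0.        ,  0.        ]), 'eye': array([394.47991711,  10.3830996 , 989.30339887]), 'attitude': array([  9.92792128,   0.85213364, -91.48519781])}
{'fovy': 45.68330933381781, 'cx': 313.62958345673115, 'cy': 242.8620461634916, 'D': array([0.04919384, 0.        , 0.        , 0.        , 0.        ]), 'eye': array([ 852.55152214, -544.26204398,  772.38160721]), 'attitude': array([42.30286432, -0.89886924, 29.66042243])}
{'time_s': 0.1, 'qpos': array([-6.65773970e+01,  1.83486800e+01,  8.96981395e+01,  2.16685480e-04,
        7.20425009e+01, -1.14219646e+00]), 'qvel': array([ 0.04143384, -0.00432957, -0.17795398,  0.09909237, -0.03047637,
        0.02236098]), 'effort': array([ 6.20577066e-05, -4.13333130e+01, -2.32509810e+01,  7.29554286e-02,
        4.21806285e-02, -6.19364323e-05]), 'ee_pos': array([ 238.90428427, -522.54510244,  213.20595305]), 'ee_rot': array([-1.79910702e+02, -1.98647423e-03,  2.45647310e+01]), 'force': array([-0.78962828,  0.66114138, -0.51038054]), 'torque': array([ 0.06159115, -0.03877711, -0.03457338]), 'gripper_force': 0.0, 'gripper_width': 90.89564848251831}
```

View pics/top0.png

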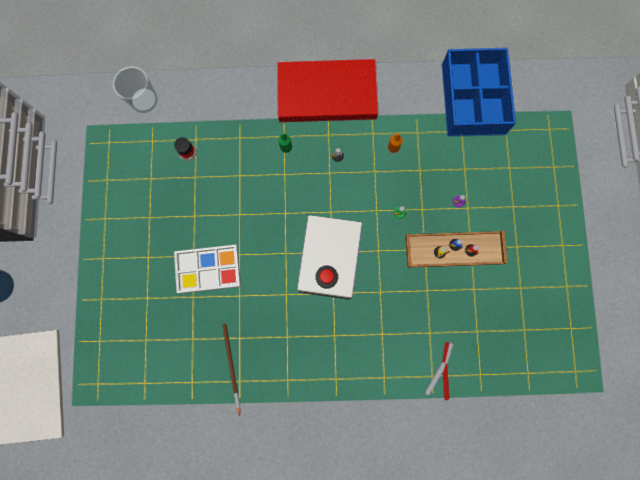

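View pics/scene0.png

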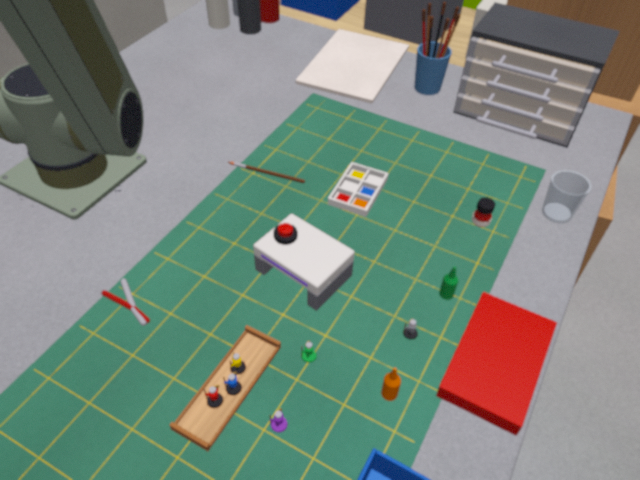

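Top view: lamp roof corners at about (308,216), (361,221), (352,297) and (299,292), with the button at (326,276). The tray spans (407,234) to (505,266), with yellow, blue and red figures at (441,252), (456,244) and (472,250). The look-alikes are green (400,212) and purple (460,200). They stand off the tray, so they aren't part of the job. I'll enlarge to confirm.

```bash
python3 - <<'E'
from h import *
im=cv2.imread('pics/top0.png')
cv2.imwrite('pics/c1.png',cv2.resize(im[190:310,290:520],None,fx=3.4,fy=3.4,interpolation=cv2.INTER_CUBIC))
E
```

```text
(no output)
```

View pics/c1.png

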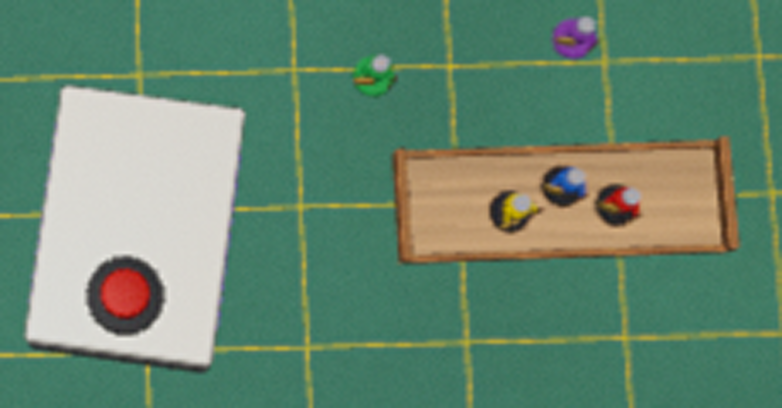

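The crop shows lamp roof corners at (63,87), (244,110), (212,362) and (28,340). The tray's top corners are (396,151), (731,139), (737,248) and (402,262). Figures: yellow base (511,211), blue (563,186), red (618,205). The green (374,76) and purple (575,38) look-alikes stand on the mat.

```bash
cat >> h.py <<'E'
from scipy.optimize import minimize
def fit(P,w,l):  # rectangle pose from 4 corners
    c=P[:,:2].mean(0); return c
E
python3 - <<'E'
from h import *
d=load('top0')
def cr(a): return np.array(a,float)/3.4+[290,190]
L=px2w(d,cr([(63,87),(244,110),(212,362),(28,340)]),[66]*4)[:,:2]
T=px2w(d,cr([(396,151),(731,139),(737,248),(402,262)]),[16]*4)[:,:2]
for n,P in(('lamp',L),('tray',T)):
    e=[np.linalg.norm(P[i]-P[(i+1)%4]) for i in range(4)]
    lx=(P[0]-P[3]+P[1]-P[2]); ly=(P[0]-P[1]+P[3]-P[2])
    print(n,P.round(1).tolist(),P.mean(0).round(1),np.round(e,1),'xaxis',np.degrees(np.arctan2(lx[1],lx[0])),'y-90',np.degrees(np.arctan2(-ly[0],ly[1])))
print('btn',px2w(d,cr([(125,293)]),[76]))
print('figs',px2w(d,cr([(511,211),(563,186),(618,205)]),[5]*3).round(1))
print('pal',px2w(d,[(175,250),(238,245),(240,287),(177,292)],[18]*4).round(0))
print('others g,p,nip,brush',px2w(d,[(400,213),(460,201),(447,343),(446,398),(429,393),(224,325),(239,413)],[3]*7).round(0))
E
```

```text
lamp [[607.3, 42.3], [591.8, -54.9], [457.0, -32.8], [471.1, 63.7]] [531.8   4.6] [ 98.5 136.6  97.6 137.8] xaxis -9.127561405014811 y-90 -8.724366753286251
tray [[576.3, -143.4], [577.8, -333.7], [515.6, -331.7], [513.1, -143.3]] [ 545.7 -238. ] [190.4  62.3 188.4  63.2] xaxis -0.9636735317975361 y-90 0.6018973799896223
btn [[493.54524454  11.89195988  76.        ]]
figs [[ 541.8 -208.6    5. ]
 [ 555.4 -239.2    5. ]
 [ 543.5 -269.7    5. ]]
pal [[558. 303.  18.]
 [565. 181.  18.]
 [484. 177.  18.]
 [477. 297.  18.]]
others g,p,nip,brush [[ 622. -135.    3.]
 [ 643. -255.    3.]
 [ 369. -211.    3.]
 [ 269. -202.    3.]
 [ 279. -171.    3.]
 [ 414.  210.    3.]
 [ 251.  182.    3.]]
```

The sizes check out: lamp 98x137 (true 100x140), tray 190x63. Lamp is at (532, 5) with yaw -9. In the lamp frame the tray is at (+52, -237) and +9° askew. The plan is to push it sideways with both open fingers aligned to the lamp, then push its end.

```bash
cat >> h.py <<'E'
LC=np.array([531.8,4.6]); LY=-9.0
def l2w(x,y):
    c,s=np.cos(np.radians(LY)),np.sin(np.radians(LY)); return LC+[c*x-s*y,s*x+c*y]
def w2l(p):
    c,s=np.cos(np.radians(LY)),np.sin(np.radians(LY)); q=np.asarray(p)-LC; return np.stack([c*q[...,0]+s*q[...,1],-s*q[...,0]+c*q[...,1]],-1)
def go(x,y,z,yaw):
    s=env.state(); Rt=R.from_euler('xyz',s['ee_rot'],degrees=True); T=R.from_euler('xyz',[180,0,yaw],degrees=True)
    print('shift m',(Rt.inv().apply(np.array([x,y,z])-s['ee_pos'])/1000).round(4),'turn',(Rt.inv()*T).as_rotvec(degrees=True).round(2))
E
python3 - <<'E'
from h import *
p=l2w(115,-237.5);print(p); go(*p,100,LY)
E
```

```text
[ 608.23097372 -247.96594437]
shift m [ 0.45   -0.096   0.1134] turn [-9.000e-02  2.000e-02  3.356e+01]
```

Call:
send_rows --targets "0.0375 -0.008 0.0095 0 0 2.8 100;0.075 -0.016 0.019 0 0 5.6 100;0.1125 -0.024 0.0284 0 0 8.4 100;0.15 -0.032 0.038 0 0 11.2 100;0.1875 -0.04 0.047 0 0 14 100;0.225 -0.048 0.057 0 0 16.8 100;0.2625 -0.056 0.066 0 0 19.6 100;0.3 -0.064 0.076 0 0 22.4 100;0.3375 -0.072 0.085 0 0 25.2 100;0.375 -0.08 0.095 0 0 28 100;0.4125 -0.088 0.104 0 0 30.8 100;0.45 -0.096 0.1134 0 0 33.56 100"

```text
time_s: 1.1
ee_pos: [609.5, -247.0, 99.6]
ee_rot: [-180.0, 0.1, -9.1]
force: [-0.4, -0.4, 0.4]
gripper_width: 91.3
gripper_force: 0.0
```

Call:
send_rows --targets "0 0 0 0 0 0 100;0 0 0 0 0 0 100;0 0 0 0 0 0 100"

```text
time_s: 1.35
ee_pos: [607.8, -248.5, 100.0]
ee_rot: [180.0, 0.1, -8.9]
force: [-1.5, -0.1, 0.0]
gripper_width: 91.2
gripper_force: 0.0
```

```bash
python3 - <<'E'
from h import *
grab('wrist','w1'); s=env.state(); print(s['time_s'],s['ee_pos'],s['ee_rot'])
p=l2w(115,-237.5);go(*p,4,LY)
E
```

```text
1.4 [ 607.54855888 -249.17065414  100.50893112] [ 1.79979684e+02  4.75226101e-02 -9.00761877e+00]
shift m [ 0.0006 -0.0013  0.0965] turn [ 0.02  0.05 -0.01]
```

View pics/w1.png

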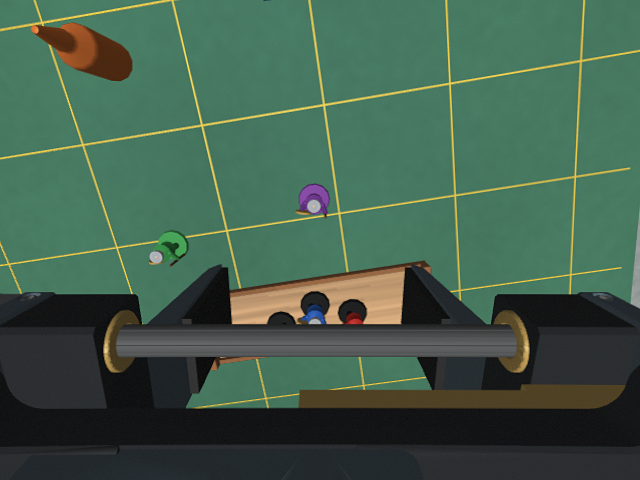

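The wrist view shows the tray's +x rim running from about (225,293) to its far corner at (430,263). Purple stands at (315,200) and green at (172,245), both clear of where the fingers will land. Checking the corner against the estimate.

```bash
python3 - <<'E'
from h import *
d=load('w1'); print(px2w(d,[(428,263),(235,292),(315,195),(175,245)],[16,8,3,3]).round(1))
E
```

```text
[[ 584.4 -331.6   16. ]
 [ 580.7 -177.1    8. ]
 [ 647.9 -253.6    3. ]
 [ 625.8 -137.2    3. ]]
```

Edge could be up to 6 mm further out than the first estimate, so I'll descend 11 mm further out.

Call:
send_rows --targets "0.006 0 0 0 0 0 100;0.011 0 0.01 0 0 0 100;0.011 0 0.025 0 0 0 100;0.011 0 0.04 0 0 0 100;0.011 0 0.055 0 0 0 100;0.011 0 0.07 0 0 0 100;0.011 0 0.08 0 0 0 100;0.011 0 0.088 0 0 0 100;0.011 0 0.092 0 0 0 100;0.011 0 0.094 0 0 0 100;0.011 0 0.095 0 0 0 100;0.011 0 0.0955 0 0 0 100"

```text
time_s: 2.4
ee_pos: [619.7, -250.5, 5.6]
ee_rot: [180.0, -0.1, -9.0]
force: [-0.1, -0.1, -0.4]
gripper_width: 91.1
gripper_force: 0.0
```

```bash
python3 - <<'E'
from h import *
grab('wrist','w2'); grab('scene','s2');s=env.state(); print(s['time_s'],s['ee_pos'],s['ee_rot'],s['force'],w2l(s['ee_pos'][:2]))
E
```

```text
2.5 [ 619.72055038 -250.45550998    5.71802274] [ 1.79977180e+02 -7.29901104e-02 -8.99070316e+00] [-0.30442036 -0.83933529 -0.99044966] [ 126.73757477 -238.16154914]
```

View pics/s2.png

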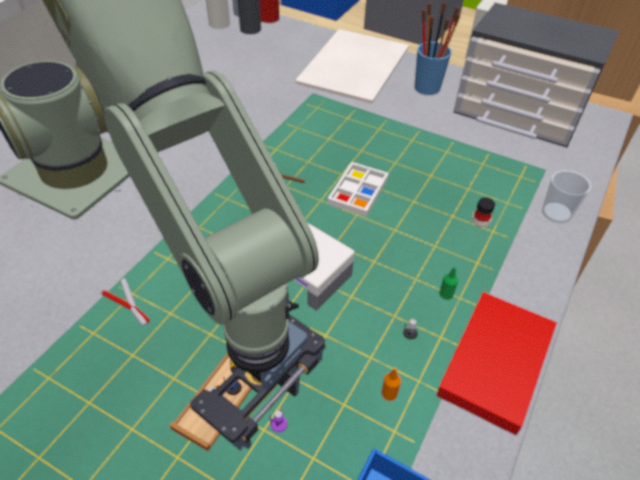

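Call:
send_rows --targets "0 0 0.001 0 0 0 100;-0.002 0 0.002 0 0 0 100;-0.005 0 0.002 0 0 0 100;-0.008 0 0.002 0 0 0 100;-0.01 0 0.002 0 0 0 100;-0.012 0 0.002 0 0 0 100;-0.014 0 0.002 0 0 0 100;-0.016 0 0.002 0 0 0 100;-0.018 0 0.002 0 0 0 100;-0.02 0 0.002 0 0 0 100;-0.022 0 0.002 0 0 0 100;-0.024 0 0.002 0 0 0 100"

```text
time_s: 3.5
ee_pos: [595.5, -246.6, 3.2]
ee_rot: [180.0, -0.0, -9.0]
force: [0.5, -0.9, 0.4]
gripper_width: 91.3
gripper_force: 0.4
```

Call:
send_rows --targets "-0.002 0 0 0 0 0 100;-0.004 0 0 0 0 0 100;-0.006 0 0 0 0 0 100;-0.008 0 0 0 0 0 100;-0.01 0 0 0 0 0 100;-0.012 0 0 0 0 0 100;-0.014 0 0 0 0 0 100;-0.016 0 0 0 0 0 100;-0.018 0 0 0 0 0 100;-0.02 0 0 0 0 0 100;-0.022 0 0 0 0 0 100;-0.024 0 0 0 0 0 100"

```text
time_s: 4.5
ee_pos: [571.8, -242.8, 3.1]
ee_rot: [180.0, -0.0, -9.0]
force: [1.5, 0.3, 0.9]
gripper_width: 91.0
gripper_force: 0.6
```

```bash
python3 - <<'E'
from h import *
grab('wrist','w3'); s=env.state(); print(s['time_s'],s['ee_pos'],s['ee_rot'],s['force'],w2l(s['ee_pos'][:2]))
E
```

```text
4.55 [ 571.2716927  -242.63743296    3.05056159] [-1.79997374e+02  3.04072476e-02 -8.99512925e+00] [0.68318132 0.93951376 0.71273624] [  77.66218623 -238.01879676]
```

View pics/w3.png

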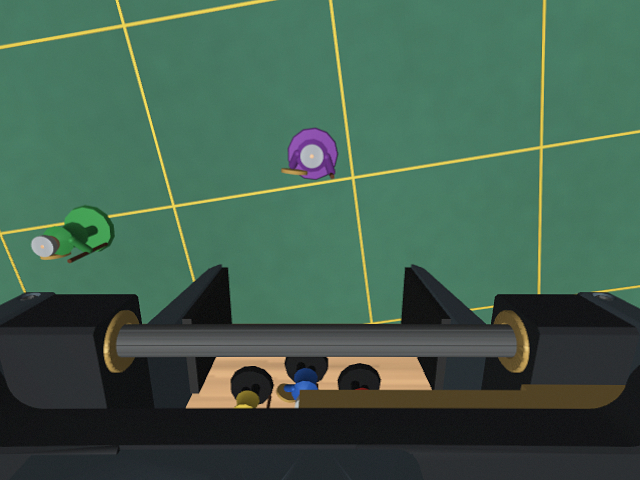

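Figures are still upright between the fingers and the tray is being pushed squarely. Continuing 28 mm.

Call:
send_rows --targets "-0.002 0 0 0 0 0 100;-0.004 0 0 0 0 0 100;-0.006 0 0 0 0 0 100;-0.008 0 0 0 0 0 100;-0.01 0 0 0 0 0 100;-0.012 0 0 0 0 0 100;-0.014 0 0 0 0 0 100;-0.016 0 0 0 0 0 100;-0.018 0 0 0 0 0 100;-0.02 0 0 0 0 0 100;-0.022 0 0 0 0 0 100;-0.024 0 0 0 0 0 100"

```text
time_s: 5.55
ee_pos: [548.0, -239.0, 3.0]
ee_rot: [180.0, 0.0, -9.0]
force: [1.0, -0.4, -0.4]
gripper_width: 90.8
gripper_force: 0.6
```

Call:
send_rows --targets "-0.001 0 0 0 0 0 100;-0.002 0 0 0 0 0 100;-0.003 0 0 0 0 0 100;-0.003 0 0 0 0 0 100;-0.001 0 0 0 0 0 100;0.004 0 0 0 0 0 100;0.012 0 -0.01 0 0 0 100;0.018 0 -0.03 0 0 0 100;0.02 0 -0.06 0 0 0 100;0.02 0 -0.09 0 0 0 100;0.02 0 -0.12 0 0 0 100;0.02 0 -0.15 0 0 0 100"

```text
time_s: 6.55
ee_pos: [567.9, -242.0, 154.3]
ee_rot: [-180.0, 0.0, -9.0]
force: [0.1, -0.4, -0.5]
gripper_width: 90.9
gripper_force: 0.0
```

```bash
python3 - <<'E'
from h import *
s=env.state(); print(s['time_s'],s['ee_pos'],s['ee_rot'],s['force'],w2l(s['ee_pos'][:2]))
p=l2w(0,-400);print(p,w2l(s['ee_pos'][:2])); go(*p,150,81)
E
```

```text
6.55 [ 567.92012103 -242.0029822   154.27134376] [-1.79994641e+02  4.47287032e-02 -8.98436240e+00] [ 0.08674568 -0.38747708 -0.48761244] [  74.252628   -237.91645846]
[ 469.22621398 -390.47533624] [  74.252628   -237.91645846]
shift m [-0.0743  0.1621  0.0043] turn [-4.000e-02  3.000e-02 -8.998e+01]
```

Call:
send_rows --targets "-0.007 0.016 0 0 0 -7 90;-0.014 0.032 0 0 0 -14 80;-0.021 0.048 0 0 0 -21 70;-0.028 0.064 0 0 0 -28 60;-0.035 0.08 0 0 0 -35 50;-0.042 0.096 0 0 0 -42 45;-0.049 0.11 0 0 0 -49 38;-0.056 0.125 0 0 0 -56 38;-0.063 0.14 0 0 0 -63 38;-0.07 0.15 0 0 0 -70 38;-0.074 0.16 0 0 0 -77 38;-0.074 0.162 0 0 0 -84 38"

```text
time_s: 7.55
ee_pos: [468.5, -392.0, 152.8]
ee_rot: [-179.9, 0.0, 75.3]
force: [-0.2, 0.1, -0.2]
gripper_width: 34.5
gripper_force: 0.0
```

Call:
send_rows --targets "0 0 0 0 0 -6 38;0 0 0 0 0 -6 38;0 0 0 0 0 -6 38;0 0 0 0 0 -6 38"

```text
time_s: 7.88
ee_pos: [469.7, -390.4, 152.9]
ee_rot: [-180.0, -0.0, 80.9]
force: [0.6, 0.4, -0.4]
gripper_width: 34.3
gripper_force: 0.0
```

```bash
python3 - <<'E'
from h import *
grab('wrist','w4'); d=grab('top','t4'); s=env.state(); print(s['time_s'],s['ee_pos'],s['ee_rot'],s['gripper_width'])
cv2.imwrite('pics/c4.png',cv2.resize(d['image'][200:310,290:520],None,fx=3.4,fy=3.4,interpolation=cv2.INTER_CUBIC))
E
```

```text
7.9833 [ 469.67630112 -390.41678302  153.01252747] [-1.79993129e+02  5.60891746e-05  8.09497869e+01] 35.011750344431185
```

View pics/c4.png

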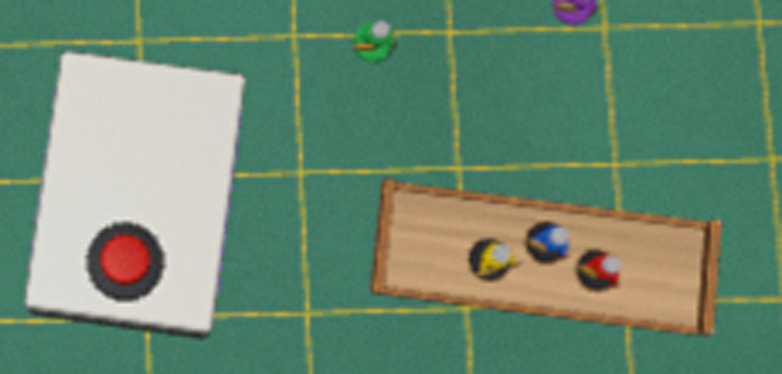

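View pics/w4.png

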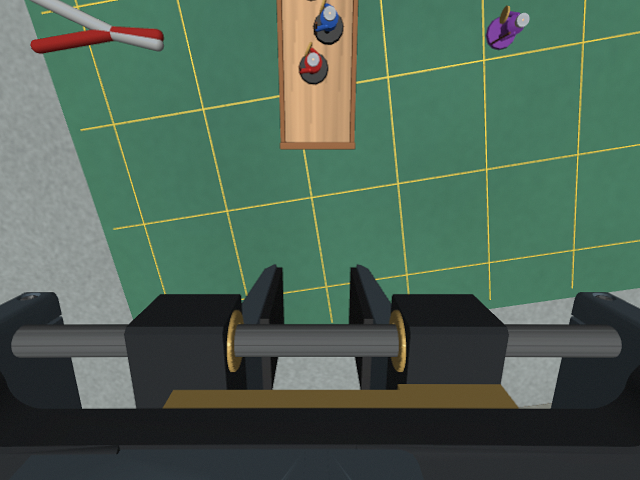

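The crop shows the tray in line with the lamp, figures upright. Tray corners: (386,181), (719,222), (711,333), (374,292). Lamp corners: (63,53), (243,76), (212,328), (28,305). In the wrist view the tray's near end, (281,147) to (354,147), is centred on the fingers.

```bash
python3 - <<'E'
from h import *
d=load('t4')
def cr(a): return np.array(a,float)/3.4+[290,200]
for n,c,z in(('lamp',[(63,53),(243,76),(212,328),(28,305)],66),('tray',[(386,181),(719,222),(711,333),(374,292)],16)):
    P=px2w(d,cr(c),[z]*4)[:,:2]; lx=P[0]-P[3]+P[1]-P[2]; ly=P[0]-P[1]+P[3]-P[2]
    print(n,P.mean(0),w2l(P.mean(0)),np.degrees(np.arctan2(lx[1],lx[0])),np.degrees(np.arctan2(-ly[0],ly[1])),w2l(P).round(1).tolist())
w=load('w4');P=px2w(w,[(280,147),(355,147)],[16]*2)[:,:2];print('wrist end',P,w2l(P))
s=env.state();go(*l2w(0,-375),7,LY+90)
E
```

```text
lamp [531.92538343   4.72146418] [0.10483857 0.13958304] -9.0313657428666 -8.896929230482442 [[68.7, 49.1], [68.5, -48.9], [-68.1, -48.6], [-68.6, 49.0]]
tray [ 494.66869807 -223.55805667] [  -0.98237045 -231.15766774] -8.994416770530421 -8.687156792622929 [[30.0, -137.4], [30.8, -325.0], [-31.7, -325.1], [-33.0, -137.3]]
wrist end [[ 452.22346353 -311.462456  ]
 [ 515.05574569 -321.54493378]] [[ -29.15375604 -324.6197156 ]
 [  34.48220349 -324.74892691]]
shift m [ 0.0249 -0.0004  0.146 ] turn [-0.01  0.   -0.05]
```

Call:
send_rows --targets "0.01 0 0.015 0 0 0 38;0.02 0 0.035 0 0 0 38;0.025 0 0.055 0 0 0 38;0.025 0 0.075 0 0 0 38;0.025 0 0.095 0 0 0 38;0.025 0 0.115 0 0 0 38;0.025 0 0.13 0 0 0 38;0.025 0 0.14 0 0 0 38;0.025 0 0.144 0 0 0 38;0.025 0 0.146 0 0 0 38;0.025 0 0.1465 0 0 0 38;0.025 0 0.1465 0 0 0 38"

```text
time_s: 8.98
ee_pos: [474.0, -366.3, 7.4]
ee_rot: [179.9, 0.1, 81.0]
force: [0.9, 0.3, -0.4]
gripper_width: 34.8
gripper_force: 0.0
```

Call:
send_rows --targets "0.004 0 0 0 0 0 38;0.008 0 0 0 0 0 38;0.012 0 0 0 0 0 38;0.016 0 0 0 0 0 38;0.02 0 0 0 0 0 38;0.023 0 0 0 0 0 38;0.025 0 0 0 0 0 38;0.027 0 0 0 0 0 38;0.029 0 0 0 0 0 38;0.031 0 0 0 0 0 38;0.033 0 0 0 0 0 38;0.035 0 0 0 0 0 38"

```text
time_s: 9.98
ee_pos: [478.9, -331.4, 6.6]
ee_rot: [180.0, 0.0, 81.0]
force: [-0.7, -0.4, -0.0]
gripper_width: 34.8
gripper_force: 0.4
```

Call:
send_rows --targets "0.002 0 0 0 0 0 38;0.0045 0 0 0 0 0 38;0.007 0 0 0 0 0 38;0.01 0 0 0 0 0 38;0.013 0 0 0 0 0 38;0.016 0 0 0 0 0 38;0.019 0 0 0 0 0 38;0.022 0 0 0 0 0 38;0.025 0 0 0 0 0 38;0.028 0 0 0 0 0 38;0.031 0 0 0 0 0 38;0.034 0 0 0 0 0 38"

```text
time_s: 10.98
ee_pos: [484.3, -297.4, 6.6]
ee_rot: [180.0, 0.0, 81.0]
force: [0.3, -0.9, -0.3]
gripper_width: 34.7
gripper_force: 0.3
```

Call:
send_rows --targets "0.003 0 0 0 0 0 38;0.006 0 0 0 0 0 38;0.009 0 0 0 0 0 38;0.012 0 0 0 0 0 38;0.015 0 0 0 0 0 38;0.018 0 0 0 0 0 38;0.021 0 0 0 0 0 38;0.024 0 0 0 0 0 38;0.027 0 0 0 0 0 38;0.03 0 0 0 0 0 38;0.033 0 0 0 0 0 38;0.036 0 0 0 0 0 38"

```text
time_s: 11.98
ee_pos: [489.9, -261.9, 6.6]
ee_rot: [180.0, 0.0, 81.0]
force: [-0.4, -0.4, -0.5]
gripper_width: 34.7
gripper_force: 0.3
```

```bash
python3 - <<'E'
from h import *
a=grab('top','t5');b=grab('wrist','w5'); s=env.state(); print(s['time_s'],s['ee_pos'],s['ee_rot'],s['force'],w2l(s['ee_pos'][:2]))
c=cv2.resize(a['image'][200:310,290:490],None,fx=4,fy=4,interpolation=cv2.INTER_CUBIC)
cv2.imwrite('pics/c5.png',np.vstack([c[:, :800],cv2.resize(b['image'][:,:],(213,160))[:, :].copy() if 0 else np.pad(b['image'][0:160,:],((0,0),(0,160),(0,0)))]))
E
```

```text
12.0833 [ 489.92305531 -261.65290557    6.6024717 ] [-1.79998171e+02 -1.32979281e-02  8.10250219e+01] [-0.53978034 -0.18145822  1.25814855] [   0.28976084 -269.52588792]
```

View pics/c5.png

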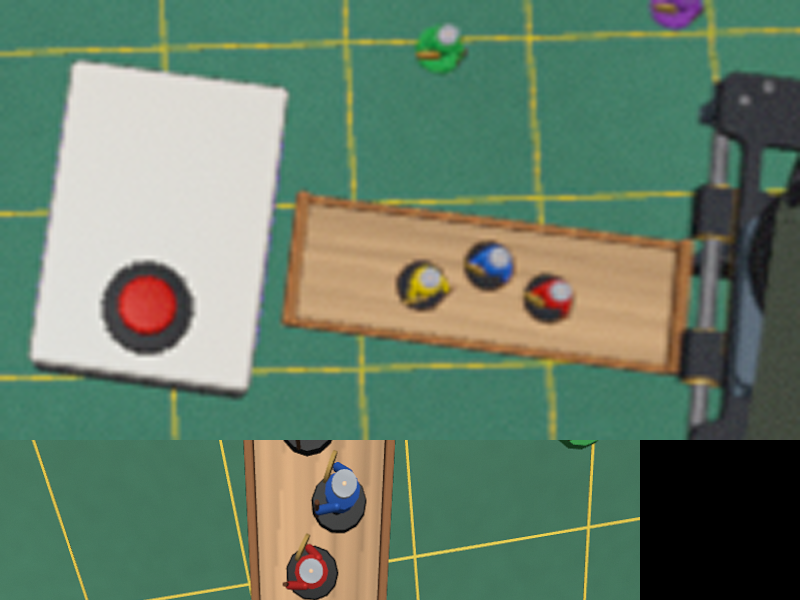

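Tray front corners are at (301,193) and (285,326), back corners at (691,240) and (679,373). It is still in line with the lamp and the figures are upright.

```bash
python3 - <<'E'
from h import *
d=load('t5')
P=px2w(d,np.array([(301,193),(285,326),(679,373),(691,240)])/4+[290,200],[16]*4)[:,:2]; print(w2l(P).round(1).tolist(),w2l(P.mean(0)))
E
```

```text
[[30.2, -63.8], [-34.1, -63.7], [-32.4, -250.5], [31.5, -250.7]] [  -1.21320795 -157.17213065]
```

Alignment is good: -1 mm across, and 157 mm still to go. Push on.

Call:
send_rows --targets "0.002 0 0 0 0 0 38;0.0045 0 0 0 0 0 38;0.007 0 0 0 0 0 38;0.01 0 0 0 0 0 38;0.013 0 0 0 0 0 38;0.016 0 0 0 0 0 38;0.019 0 0 0 0 0 38;0.022 0 0 0 0 0 38;0.025 0 0 0 0 0 38;0.028 0 0 0 0 0 38;0.031 0 0 0 0 0 38;0.034 0 0 0 0 0 38"

```text
time_s: 13.08
ee_pos: [495.3, -228.4, 6.6]
ee_rot: [180.0, 0.0, 81.0]
force: [-0.3, -1.2, 0.4]
gripper_width: 34.9
gripper_force: 0.7
```

Call:
send_rows --targets "0.003 0 0 0 0 0 38;0.006 0 0 0 0 0 38;0.009 0 0 0 0 0 38;0.012 0 0 0 0 0 38;0.015 0 0 0 0 0 38;0.018 0 0 0 0 0 38;0.021 0 0 0 0 0 38;0.024 0 0 0 0 0 38;0.027 0 0 0 0 0 38;0.03 0 0 0 0 0 38;0.033 0 0 0 0 0 38;0.036 0 0 0 0 0 38"

```text
time_s: 14.08
ee_pos: [500.8, -192.8, 6.5]
ee_rot: [-180.0, 0.0, 81.0]
force: [-0.6, -2.0, 1.4]
gripper_width: 34.5
gripper_force: 0.8
```

Call:
send_rows --targets "0.003 0 0 0 0 0 38;0.006 0 0 0 0 0 38;0.009 0 0 0 0 0 38;0.012 0 0 0 0 0 38;0.015 0 0 0 0 0 38;0.018 0 0 0 0 0 38;0.021 0 0 0 0 0 38;0.024 0 0 0 0 0 38;0.027 0 0 0 0 0 38;0.03 0 0 0 0 0 38;0.033 0 0 0 0 0 38;0.036 0 0 0 0 0 38"

```text
time_s: 15.08
ee_pos: [506.4, -157.2, 6.5]
ee_rot: [-180.0, 0.0, 81.0]
force: [0.2, -2.6, 0.8]
gripper_width: 34.6
gripper_force: 0.8
```

Call:
send_rows --targets "0.003 0 0 0 0 0 38;0.006 0 0 0 0 0 38;0.009 0 0 0 0 0 38;0.012 0 0 0 0 0 38;0.015 0 0 0 0 0 38;0.018 0 0 0 0 0 38;0.021 0 0 0 0 0 38;0.024 0 0 0 0 0 38;0.027 0 0 0 0 0 38;0.03 0 0 0 0 0 38;0.033 0 0 0 0 0 38;0.036 0 0 0 0 0 38"

```text
time_s: 16.08
ee_pos: [512.1, -121.7, 6.5]
ee_rot: [180.0, 0.0, 81.0]
force: [0.0, -1.2, 2.2]
gripper_width: 34.4
gripper_force: 0.8
```

```bash
python3 - <<'E'
from h import *
a=grab('top','t6'); s=env.state(); print(s['time_s'],s['ee_pos'],s['ee_rot'],s['force'],w2l(s['ee_pos'][:2]))
cv2.imwrite('pics/c6.png',cv2.resize(a['image'][190:320,250:430],None,fx=4.4,fy=4.4,interpolation=cv2.INTER_CUBIC))
E
```

```text
16.1333 [ 512.12745239 -121.17667778    6.52175376] [-1.79999259e+02 -1.79992755e-02  8.10102862e+01] [ 0.51841991 -0.29427646  0.76730171] [   0.2454614  -127.30562262]
```

View pics/c6.png

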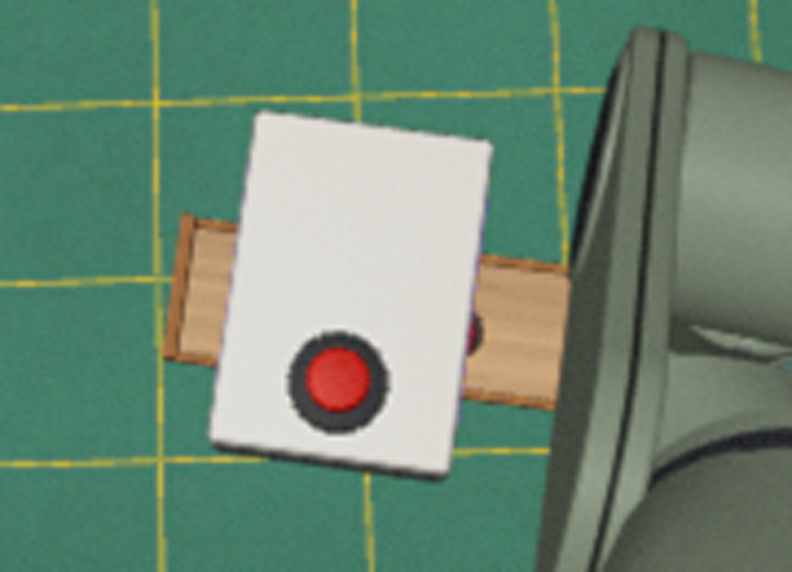

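The tray is through, with its far end corners at (181,214) and (164,359). Only the edge of red's base still shows on the near side.

```bash
python3 - <<'E'
from h import *
d=load('t6')
P=px2w(d,np.array([(181,214),(164,359)])/4.4+[250,190],[16]*2)[:,:2]; print(w2l(P).round(1).tolist())
E
```

```text
[[30.5, 79.6], [-33.5, 78.0]]
```

The camera and tool readings agree that 16 mm remain. I'll push that, then back off and raise.

Call:
send_rows --targets "0.002 0 0 0 0 0 38;0.004 0 0 0 0 0 38;0.006 0 0 0 0 0 38;0.008 0 0 0 0 0 38;0.01 0 0 0 0 0 38;0.012 0 0 0 0 0 38;0.014 0 0 0 0 0 38;0.015 0 0 0 0 0 38;0.016 0 0 0 0 0 38;0.016 0 0 0 0 0 38;0.013 0 0 0 0 0 38;0.005 0 0 0 0 0 38"

```text
time_s: 17.13
ee_pos: [512.8, -116.6, 6.5]
ee_rot: [-180.0, -0.0, 81.1]
force: [-0.4, 0.4, 0.3]
gripper_width: 34.7
gripper_force: 0.0
```

Call:
send_rows --targets "-0.01 0 0 0 0 0 38;-0.025 0 -0.005 0 0 0 38;-0.04 0 -0.03 0 0 0 38;-0.05 0 -0.06 0 0 0 38;-0.05 0 -0.09 0 0 0 20;-0.05 0 -0.12 0 0 0 0;-0.05 0 -0.15 0 0 0 0;-0.05 0 -0.15 0 0 0 0;-0.05 0 -0.15 0 0 0 0"

```text
time_s: 17.88
ee_pos: [505.7, -167.6, 158.2]
ee_rot: [179.8, 0.1, 81.0]
force: [-0.2, 0.5, 0.5]
gripper_width: 4.7
gripper_force: 0.0
```

```bash
python3 - <<'E'
from h import *
s=env.state(); print(s['time_s'],s['ee_pos'],s['gripper_width'])
b=px2w(load('top0'),np.array([(125,293)])/3.4+[290,190],[76])[0]; b2=px2w(load('t6'),np.array([(338,378)])/4.4+[250,190],[76])[0]
print(b,b2); go(*(b+b2)[:2]/2,110,LY+90)
E
```

```text
17.8833 [ 505.68900994 -167.61111026  158.24338985] 4.707939749989999
[493.54524454  11.89195988  76.        ] [494.02044711  11.7835677   76.        ]
shift m [ 0.1754 -0.0402  0.0479] turn [ 0.24  0.05 -0.05]
```

Picture allowance is used up, so I'll check the tray's protrusion by wood colour along the tunnel axis.

```bash
cat > chk.py <<'E'
from h import *
import sys
def prof(d,im):
    hsv=cv2.cvtColor(im,cv2.COLOR_BGR2HSV)
    def wood(lx,ly,z):
        uv=w2px(d,np.c_[[l2w(lx,y) for y in ly],np.full(len(ly),z)]).astype(np.float32)
        c=cv2.remap(hsv,uv[None],None,cv2.INTER_NEAREST)[0].astype(int)
        return (c[:,0]<22)&(c[:,1]>60)&(c[:,2]>50)
    ly=np.arange(-140,140.)
    for lx in(-25,-10,0,10,25):
        m=wood(lx,ly,16); print(lx,'wood ly', ly[m].min() if m.any() else None, ly[m].max() if m.any() else None)
d=load('t6'); prof(d,cv2.imread('pics/t6.png')); print()
d=grab('top',sys.argv[1]); prof(d,d['image'])
E
python3 chk.py t7
```

```text
-25 wood ly -91.0 80.0
-10 wood ly -91.0 80.0
0 wood ly -92.0 80.0
10 wood ly -91.0 79.0
25 wood ly -91.0 80.0

-25 wood ly -93.0 96.0
-10 wood ly -91.0 96.0
0 wood ly -92.0 95.0
10 wood ly -93.0 97.0
25 wood ly -93.0 95.0
```

Centred, with the far end at +95.5. Now to the button.

Call:
send_rows --targets "0.03 -0.007 0 0 0 0 0;0.06 -0.014 0 0 0 0 0;0.09 -0.021 0 0 0 0 0;0.12 -0.028 0 0 0 0 0;0.15 -0.035 0.01 0 0 0 0;0.17 -0.039 0.025 0 0 0 0;0.1754 -0.0402 0.04 0 0 0 0;0.1754 -0.0402 0.05 0 0 0 0;0.1754 -0.0402 0.06 0 0 0 0;0.1754 -0.0402 0.067 0 0 0 0;0.1754 -0.0402 0.07 0 0 0 0;0.1754 -0.0402 0.07 0 0 0 0"

```text
time_s: 18.93
ee_pos: [492.0, 12.4, 85.9]
ee_rot: [-179.9, 0.0, 80.9]
force: [-1.6, 0.1, 2.8]
gripper_width: 0.3
gripper_force: 1.3
```

```bash
python3 - <<'E'
from h import *
s=env.state(); print(s['time_s'],s['ee_pos'],s['force'],s['gripper_width'])
go(493.8,11.8,76,81)
E
```

```text
18.9333 [491.9806416   12.43358629  85.87290366] [-1.55841606  0.09191919  2.78427821] 0.3243043321396688
shift m [-0.0003  0.0019  0.0099] turn [-0.14  0.02 -0.07]
```

Call:
send_rows --targets "0 0.001 0 0 0 0 0;0 0.001 0 0 0 0 0;0 0.001 0.001 0 0 0 0;0 0.001 0.002 0 0 0 0"

```text
time_s: 19.27
ee_pos: [494.3, 12.5, 85.1]
ee_rot: [179.9, 0.0, 81.0]
force: [-1.2, -0.8, 4.0]
gripper_width: 0.3
gripper_force: 1.6
```

Call:
send_rows --targets "0 0 0.001 0 0 0 0;0 0 0.002 0 0 0 0;0 0 0.003 0 0 0 0;0 0 0.003 0 0 0 0"

```text
time_s: 19.6
ee_pos: [494.3, 12.5, 82.2]
ee_rot: [179.9, 0.0, 81.0]
force: [-0.8, -3.7, 7.0]
gripper_width: 0.4
gripper_force: 3.6
```

Call:
send_rows --targets "0 0 0.001 0 0 0 0;0 0 0.002 0 0 0 0;0 0 0.003 0 0 0 0;0 0 0.003 0 0 0 0"

```text
time_s: 19.93
ee_pos: [494.4, 12.6, 81.9]
ee_rot: [179.8, 0.0, 81.0]
force: [-7.0, -3.1, 26.9]
gripper_width: 0.4
gripper_force: 13.5
```

The button bottomed at z≈82, fully down. Releasing and retreating.

Call:
send_rows --targets "0 0 -0.003 0 0 0 0;0 0 -0.008 0 0 0 0;0 0 -0.018 0 0 0 0;0 0 -0.035 0 0 0 0;0 0 -0.06 0 0 0 0;-0.02 0 -0.08 0 0 0 0;-0.05 0 -0.09 0 0 0 0;-0.08 0 -0.1 0 0 0 0;-0.11 0 -0.1 0 0 0 0;-0.14 0 -0.1 0 0 0 0;-0.17 0 -0.1 0 0 0 0;-0.18 0 -0.1 0 0 0 0"

```text
time_s: 20.93
ee_pos: [465.1, -167.4, 178.6]
ee_rot: [180.0, 0.0, 80.9]
force: [0.3, 0.5, -0.5]
gripper_width: 0.8
gripper_force: 0.0
```

Call:
send_rows --targets "0 0 0 0 0 0 0;0 0 0 0 0 0 0;0 0 0 0 0 0 0"

```text
time_s: 21.18
ee_pos: [465.7, -163.5, 178.4]
ee_rot: [-180.0, -0.1, 81.0]
force: [-0.9, -0.6, -0.0]
gripper_width: -0.1
gripper_force: 0.0
```

```bash
python3 chk.py t8; python3 -c "
from h import *
s=env.state();print(s['time_s'],s['ee_pos'],s['force'])"
```

```text
-25 wood ly -91.0 80.0
-10 wood ly -91.0 80.0
0 wood ly -92.0 80.0
10 wood ly -91.0 79.0
25 wood ly -91.0 80.0

-25 wood ly -93.0 96.0
-10 wood ly -91.0 96.0
0 wood ly -92.0 95.0
10 wood ly -93.0 97.0
25 wood ly -93.0 95.0
21.2333 [ 465.72115666 -163.41251619  178.43544407] [ 1.31173912  0.37962106 -0.40115496]
```

```bash
python3 -c "
from h import *
print(env.job_done())"
```

```text
the job is handed in; nothing more can be done
None
```

The tray is centred under the lamp to within about 2 mm, the button was pressed fully down and released, the arm is clear, and the job is handed in at about 21 s; the figures were upright when last seen, before the lamp hid them, and no verdict came back.

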